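# Square a book in the binder's jig: cam to low, slide home

### The job

On the bookbinder's plywood jig, push the black lever pin round with a fingertip until the blue eccentric cam is at its low point, with the slide still back; then push the red pad of the slide forward until the slide has driven the book square and fully home against the end fence. Move the book only with the slide: do not touch it with the fingers or lift it. Leave the lever at the low point and everything else where it stands.

Things in the scene. Friction and masses are not known exactly. Their poses are not given: they have to be found in the camera images.
- jig: Fixed plywood base plate, 310 x 310 x 12 mm, on the table; origin at the centre of its underside, x towards the dark wooden end fence (roughly away from the robot), y left, z up; turned up to 0.3 rad from the world's axes. 'jig (x, y, z)' below is in mm in this frame. The cam is on its near left (+y) part, the book and fence on its right (-y) half.
- cam (a joint): Angle of the blue cam about its vertical pivot, rad, counter-clockwise from above. 0 = low point: the disc's short side (white dot) faces the slide's arm, the lever points along jig +x. Starts at 1.3 to 2.2, where the disc bars the slide: turn it clockwise. A stop at -0.12 is just past the low point; within 0.35 of 0 counts as low. About 2 N at the pin turns it; it stays where left.
- cam_pivot (a point): Pivot of the cam, fixed at jig (-57, 65, 22). The cam is a disc 68 mm across and 12 mm thick, its centre 22 mm off the pivot on the lever's side.
- lever_pin (a point): Upright black pin, 16 mm in diameter, at the end of the flat steel lever, 80 mm from the pivot; this point is on its axis, 60 mm above the table. The pin's top is at z = 75; the lever below it is 14 mm wide with its top at z = 36.
- slide (a joint): Travel of the follower slide along jig +x, m. 0 = fully back (starts at 0 to 0.003); 0.042 = home, its jaw holding the book against the fence. About 3 N moves it; it stays where it is left. Unless the cam is near its low point, the slide's left arm meets the disc and stops short.
- push_pad (a point): Centre of the rear (robot-side) face of the red push pad, 40 mm wide and 28 mm tall (z = 30 to 58), on the back of the slide's wooden jaw (105 mm wide, top at z = 60). It moves with the slide; slide back, it is at jig (-85, -52.5, 44). Behind it the slide is a flat plate, top at z = 24, 45 mm deep. Push towards jig +x.
- fence_face (a point): Middle of the fence's face towards the book, at jig (130, -52.5, 28), fixed to the jig. The fence is 15 mm thick, 120 mm wide, top at z = 62.
- book_center (a point): Centre of the loose, dark red closed book, 148 (x) x 105 (y) x 32 mm thick, about 0.26 kg, lying flat on the jig between jaw and fence, at first 8 to 20 mm short of the fence and up to 0.08 rad askew. Home: its centre at jig x = 56 mm, its x axis along jig x.
- glue_jar_c (a point): Bystander: amber jar, 36 mm across, 50 mm tall, standing on the jig's far left corner near jig (118, 115); its centre.
- weight_c (a point): Bystander: brass weight, 28 mm across, 30 mm tall, standing on the jig's near right corner near jig (-128, -133); its centre.
- bowl_c (a point): Bystander: white bowl, 110 mm across, 50 mm tall, on the table; its centre half-way up.
- spray_c (a point): Bystander: clear bottle, 50 mm across, 130 mm tall, on the table; its centre.
- wood_cup_c (a point): Bystander: wooden cup, 72 mm across, 80 mm tall, on the table; its centre.
- brush_c (a point): Bystander: brush about 200 mm long lying on the table; its origin, about mid-length.
- old_book_c (a point): Bystander: navy book, 190 x 130 x 35 mm, lying on the table; its centre.
Things that resemble listed ones, but are neither listed nor needed, are in the scene too. There is more than one size of the part that bears book_center; the job needs the smaller.

How it is judged:
By the outcome, as a careful person would: the job done as asked, in the order asked, and still so for the second after the job is handed in, with the robot touching nothing.
It also fails if it takes over 54 s, if anything falls off the work surface, if the arm or the gripper's body presses on something with over 40 N, if the wrist force passes 120 N, or if a joint passes its speed limit or range.

### The arm

A 6-joint arm with a two-finger parallel gripper is mounted at the origin on the work surface. World frame = base frame: x ahead of the robot, y to its left, z up, the work surface at z = 0. Lengths are in m, angles in degrees, forces in N, time in s.
With the tool pointing down it reaches from about 0.3 to 0.75 m from the base axis. Payload 8.5 kg.
Tool frame: the origin (TCP) lies between the finger pads; the fingertips stand 17 mm ahead of it and the grasp point (between the pads) lies 2 mm behind it (env.tip_reach is the distance from the TCP to the fingertips, in m); z points along the fingers, y is the line along which they close (so a half turn about z gives the same grasp; the last joint's range is limited). The gripper opens to 85 mm and grips with 20 to 120 N. Pads are 22 mm wide; open, the fingers measure 114 mm over their backs; the gripper's body (76 mm by 85 mm) begins 54 mm behind the grasp point. The pads swing forward as they close: fully open they stand 13 mm farther back than shut.
Start: joints at [-83.784, 21.807, 74.336, -0, 83.858, -12.336], TCP at [0.175, -0.521, 0.248] pointing down, gripper open.
Joint ranges: [-178.18, 178.18], [-50.72, 133.34], [12.68, 142.11], [-81.47, 261.47], [9.98, 163.14], [-165.26, 165.26]. Speed limits (degrees/s): [136.94, 136.94, 180, 180, 180, 180].

### API

Orientations are given as a 3x3 rotation matrix whose columns are the frame's x, y, z axes.
In Python, from rig import env, viewer gives the robot as it stands.
- The arm moves only by the tool move_arm, never from a script. Its argument "motion" is a list of rows, each a list of 2 entries, a list of its own where there are three numbers: the shift along the tool's x, y, z normalised to -1 to 1, where 1 is 50 mm, then the turn, a rotation vector about the tool's x, y, z normalised to -1 to 1, where 1 is 8 degrees. A call has 1 to 20 rows; each row shifts and turns the commanded pose from where the row before left it, along the tool's axes as they then stand; what a row does not reach is not made up. A row lasts 1/10 s, in which the tool goes at most 50 mm and 8.59 degrees, less where a joint would pass 70% of its speed; a pose out of reach is approached as far as the arm can. A call with a number of a shift or a turn outside -1 to 1 is refused whole. A call with a gripper value outside its range is refused whole. "claw" is the closure, from 0 (fully open) to 1 (shut), set as the call begins (left out, the last holds). The fingers move at their own pace and stop on an object; "force" is the grip in N (left out, the last holds). Time passes only in rows, so rows that do not move let the fingers close. It gives the time, the measured TCP pose, the force, the opening and the grip force at its end, in the units of the state.
- env.observe(): the state, without advancing time (a new reading comes with each control period).
- viewer.get_image(name): name is "side" or "top" or "wrist"; returns a dict with "frame" (384x512x3 uint8, red, green, blue), "depth" (384x512 float32, m along the optical axis (not along the pixel's ray), 0 where there is no reading), "fx", "fy", "cx", "cy" (pixels), "eye" and "attitude" of the camera in the world; the wrist camera has in their place "T_tool_cam" (4x4, takes a point from camera to tool coordinates, whose origin is the TCP and whose axes are the flange's). Camera axes: x right, y up, looking along -z (the intrinsics and any distortion apply to the point x, -y, -z); pixel columns grow to the right and rows downward; lengths in m; the calibration is good to about 2 mm. The wrist camera is an equidistant fisheye: a pixel r from the principal point sees the ray r / f radians off the axis. A picture is of the moment at which its call begins: read the wrist's pose just before it.
- env.close_job(): hands the job in; it is judged then, once.
The state is a dict: "time_s": time; "q": joint angles; "qvel": joint speeds; "joint_efforts": joint torques, N m; "position": TCP position; "tool_rot": TCP orientation; "ft_force": force on the tool from outside, world axes, zero at the start; "wrist_torque": the same for the moment, N m; "grip_width": finger opening in m; "gripper_force": force on a finger pad.
Only numpy, scipy, OpenCV 4.12 (cv2) and the standard library are available. Lean on these libraries where they do the work, as an engineer would, in place of code of your own. Each camera call takes 0.05 s, during which the arm holds its last target. There are 200 camera calls.

## Working session

There is one attempt and no reset: what is moved stays moved. The work goes in short steps, Python scripts to look and compute and a tool call to move; the robot and the scene stay as the last step left them, time stands still between calls to the robot, and variables do not carry over. Pictures are saved under pics/ and viewed, at most 10 in all, crops included, and the job is handed in when it is done.

Besides the shell and the picture viewer there is one more tool, called after "Request:" as name(argument=value, ...), one argument or row to a line, values as JSON. move_arm: Moves the arm, as the interface text tells. Scaled input: -1 to 1 covers 50 mm each way for a shift and 8 degrees each way for a turn. Its arguments: {"type":"object","properties":{"motion":{"type":"array","items":{"type":"array"}},"claw":{"type":"number"},"force":{"type":"number"}},"required":["motion"]}

```bash
mkdir -p pics; ls
python3 - <<'E'
from rig import env, viewer
import cv2,pickle,numpy as np
d={}
for n in("top","side"):
    d[n]=viewer.get_image(n); cv2.imwrite(f"pics/{n}0.png",d[n]["frame"][:,:,::-1])
    print(n,{k:np.round(v,4).tolist() for k,v in d[n].items() if k not in("frame","depth")},(d[n]["depth"]>0).mean())
pickle.dump(d,open("d0.pkl","wb"))
s=env.observe();print(s["time_s"],s["position"],np.round(s["tool_rot"],3).tolist(),s["grip_width"],env.tip_reach)
E
```

```text
pics
top {'fx': 405.0613, 'fy': 405.0613, 'cx': 253.3562, 'cy': 194.2298, 'eye': [0.2124, 0.0031, 1.3439], 'attitude': [[-0.1539, 0.9659, -0.2082], [-0.9881, -0.1516, 0.0272], [-0.0053, 0.2099, 0.9777]]} 0.996185302734375
side {'fx': 369.8794, 'fy': 369.8794, 'cx': 259.2192, 'cy': 197.3283, 'eye': [0.3287, 0.6879, 0.8583], 'attitude': [[-0.9764, 0.1572, -0.148], [-0.2158, -0.7352, 0.6426], [-0.0078, 0.6594, 0.7518]]} 0.9961598714192709
0.1 [ 0.1749687  -0.52117883  0.24777432] [[0.948, 0.318, -0.0], [0.318, -0.948, 0.001], [0.0, -0.001, -1.0]] 0.08512858733113617 0.017
```

View pics/top0.png

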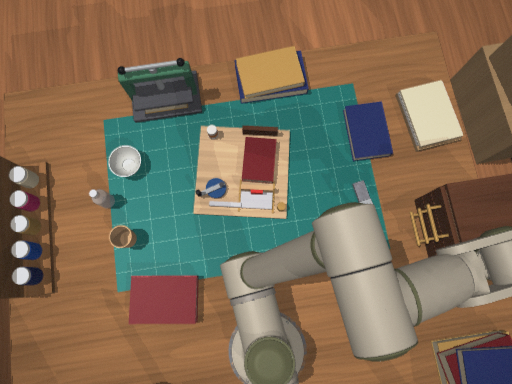

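View pics/side0.png

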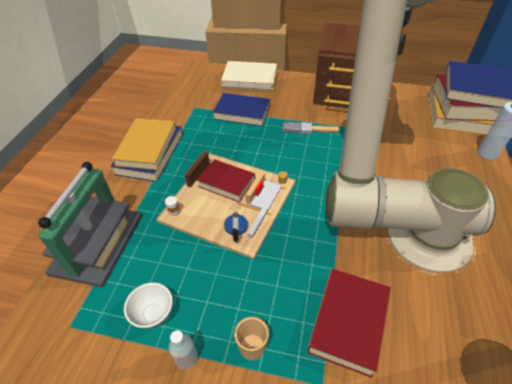

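The top view shows the wanted book on the jig at about (260,160). The larger red book on the mat edge (163,300) is the decoy. The cam is at (215,188), the black pin near (199,193) and the red pad at (257,192). The spray (98,197), cup (122,237) and bowl (125,162) all stand left of the jig.

```bash
cat > h.py <<'E'
import numpy as np,cv2
def cloud(im):
    h,w=im["depth"].shape; v,u=np.mgrid[:h,:w]; d=im["depth"]
    p=np.stack([(u-im["cx"])/im["fx"]*d,-(v-im["cy"])/im["fy"]*d,-d],-1)
    return p@np.array(im["attitude"]).T+np.array(im["eye"])
def ray(im,u,v,z):
    r=np.array(im["attitude"])@np.array([(u-im["cx"])/im["fx"],-(v-im["cy"])/im["fy"],-1])
    e=np.array(im["eye"]); return (e+r*(z-e[2])/r[2])[:2]
E
python3 - <<'E'
import pickle;from h import *
d=pickle.load(open("d0.pkl","rb"));im=d["top"];P=cloud(im);f=im["frame"]
print("mat z",np.median(P[240:260,150:220,2]))
m=np.zeros(f.shape[:2],bool);m[115:225,185:300]=1
hsv=cv2.cvtColor(f,cv2.COLOR_RGB2HSV)
plate=m&(P[...,2]>.006)&(P[...,2]<.018)&~((hsv[...,0]>70)&(hsv[...,0]<100)&(hsv[...,1]>80))
pts=P[plate][:,:2];r=cv2.minAreaRect((pts*1000).astype(np.float32));print(r,cv2.boxPoints(r).tolist())
H,S,V=[hsv[...,i].astype(int) for i in range(3)]
def cen(mask,name,z):
    v,u=np.nonzero(mask&m);print(name,len(u),u.mean(),v.mean(),ray(im,u.mean(),v.mean(),z),"cloud",np.median(P[mask&m],0))
cen((H>105)&(H<125)&(S>120),"blue",.028)
cen(((H<5)|(H>175))&(S>200)&(V>150),"redpad",.058)
cen((V<60)&(np.arange(512)[None]<210),"pin",.075)
cv2.imwrite("pics/crop0.png",cv2.resize(f[118:225,185:300,::-1],None,fx=5,fy=5,interpolation=cv2.INTER_CUBIC))
E
```

```text
mat z 0.0014483993067423429
((584.4814453125, -9.112274169921875), (312.4842834472656, 316.39111328125), 77.73921966552734) [[396.71435546875, -128.19606018066406], [705.888916015625, -195.38536071777344], [772.24853515625, 109.97151184082031], [463.073974609375, 177.1608123779297]]
blue 179 215.64245810055866 188.19553072625698 [0.53255011 0.08753412] cloud [0.52492481 0.08729483 0.02877826]
redpad 0 nan nan [nan nan] cloud [nan nan nan]
pin 21 198.42857142857142 192.61904761904762 [0.51525308 0.14108012] cloud [0.51591279 0.14133415 0.07436693]<stdin>:10: RuntimeWarning: Mean of empty slice.
  ret = ret.dtype.type(ret / rcount)
  return _methods._mean(a, axis=axis, dtype=dtype,
  ret = um.true_divide(
```

View pics/crop0.png

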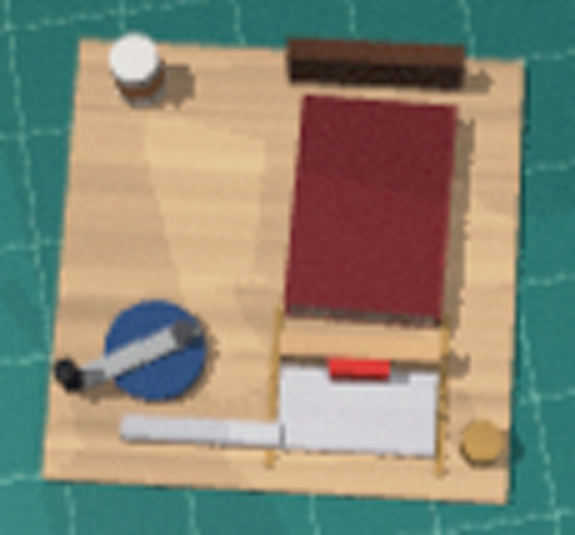

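The close crop confirms the choice. The blue cam has its lever pointing left and a black pin at its end, and the red pad sits behind the jaw. From this the jig centre is at (584.5, -9.1) mm, yaw -12.26°. The pivot works out to world (542.6, 66.5) and the cam to about 2.13 rad, which is consistent with the lever's 80 mm length.

I'll go above the start point behind the pin with the fingers shut.

Request:
move_arm(
  motion=[
    [[0.62, -0.638, 0], [0, 0, 0]],
    [[0.62, -0.638, 0], [0, 0, 0]],
    [[0.62, -0.638, 0], [0, 0, 0]],
    [[0.62, -0.638, 0], [0, 0, 0]],
    [[0.62, -0.638, 0], [0, 0, 0]],
    [[0.62, -0.638, 0], [0, 0, 0]],
    [[0.62, -0.638, 0], [0, 0, 0]],
    [[0.62, -0.638, 0], [0, 0, 0]],
    [[0.62, -0.638, 0], [0, 0, 0]],
    [[0.62, -0.638, 0], [0, 0, 0]],
    [[0.62, -0.638, 0], [0, 0, 0]],
    [[0.62, -0.638, 0], [0, 0, 0]],
    [[0.62, -0.638, 0], [0, 0, 0]],
    [[0.62, -0.638, 0], [0, 0, 0]],
    [[0.62, -0.638, 0], [0, 0, 0]],
    [[0.62, -0.638, 0], [0, 0, 0]],
  ],
  claw=1,
)

```text
time_s: 1.7
position: [0.4831, 0.1223, 0.2481]
tool_rot: [[0.948, 0.318, -0.0], [0.318, -0.948, -0.0], [-0.0, -0.0, -1.0]]
ft_force: [0.8, -0.5, 1.1]
grip_width: -0.0001
gripper_force: 0.0
```

Request:
move_arm(
  motion=[
    [[0, 0, 0], [0, 0, -0.996]],
    [[0, 0, 0], [0, 0, -0.996]],
    [[0, 0, 0], [0, 0, -0.996]],
    [[0, 0, 0], [0, 0, -0.996]],
    [[0, 0, 0], [0, 0, -0.996]],
    [[0, 0, 0], [0, 0, -0.996]],
    [[0, 0, 0], [0, 0, -0.996]],
    [[0, 0, 0], [0, 0, -0.996]],
    [[0, 0, 0], [0, 0, -0.996]],
    [[0, 0, 0], [0, 0, -0.996]],
    [[0, 0, 0], [0, 0, -0.996]],
    [[0, 0, 0], [0, 0, -0.996]],
    [[0, 0, 0], [0, 0, -0.996]],
    [[0, 0, 0], [0, 0, -0.996]],
    [[0, 0, 0.9], [0, 0, 0]],
    [[0, 0, 0.9], [0, 0, 0]],
    [[0, 0, 0.9], [0, 0, 0]],
    [[0, 0, 0], [0, 0, 0]],
  ],
)

```text
time_s: 3.5
position: [0.48, 0.1202, 0.109]
tool_rot: [[-0.644, 0.765, -0.011], [0.765, 0.644, -0.0], [0.007, -0.008, -1.0]]
ft_force: [-0.0, 0.4, 0.4]
grip_width: -0.0001
gripper_force: 0.0
```

Run:
```python
from rig import env, viewer
import cv2,numpy as np
s=env.observe();print(s["position"],s["q"])
i=viewer.get_image("wrist");cv2.imwrite("pics/w1.png",i["frame"][:,:,::-1])
s=env.observe();print(s["position"],np.round(s["tool_rot"],3).tolist())
```

```text
[0.47999672 0.12018754 0.1089811 ] [ 3.21155849e-01  2.55466635e+01  9.45948810e+01 -1.31972033e-03
  6.04794707e+01 -3.97732763e+01]
[0.48183673 0.12025555 0.11209905] [[-0.644, 0.765, -0.005], [0.765, 0.644, -0.0], [0.003, -0.004, -1.0]]
```

View pics/w1.png

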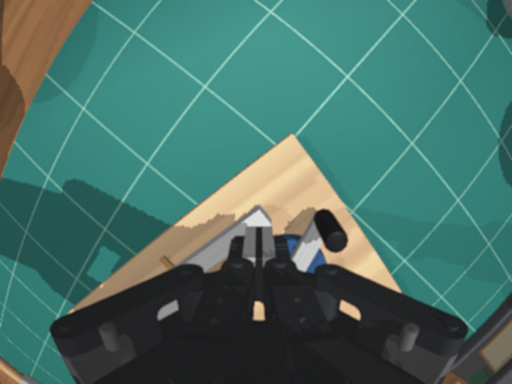

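The wrist view shows the shut fingertips at (258,225), with the pin to the right (tool +y) at (330,230) and clear of them. I'll descend and start sweeping the pin round its arc.

Request:
move_arm(
  motion=[
    [[0, 0, 0.5], [0, 0, 0]],
    [[0, 0, 0.5], [0, 0, 0]],
    [[0, 0, 0], [0, 0, 0]],
    [[0, 0, 0], [0, 0, 0]],
    [[0.012, 0.111, 0], [0, 0, 0.5]],
    [[0.012, 0.111, 0], [0, 0, 0.5]],
    [[0.012, 0.111, 0], [0, 0, 0.5]],
    [[0.012, 0.111, 0], [0, 0, 0.5]],
    [[0.012, 0.111, 0], [0, 0, 0.5]],
    [[0.012, 0.111, 0], [0, 0, 0.5]],
    [[0.012, 0.111, 0], [0, 0, 0.5]],
    [[0.012, 0.111, 0], [0, 0, 0.5]],
    [[0.012, 0.111, 0], [0, 0, 0.5]],
    [[0.012, 0.111, 0], [0, 0, 0.5]],
    [[0.012, 0.111, 0], [0, 0, 0.5]],
    [[0.012, 0.111, 0], [0, 0, 0.5]],
  ],
)

```text
time_s: 5.15
position: [0.5428, 0.1471, 0.0659]
tool_rot: [[0.14, 0.99, 0.002], [0.99, -0.14, -0.0], [0.0, 0.002, -1.0]]
ft_force: [-2.4, -0.8, 0.6]
grip_width: 0.0003
gripper_force: 1.1
```

Run:
```python
from rig import env, viewer
import cv2,numpy as np
i=viewer.get_image("side");cv2.imwrite("pics/s2.png",cv2.resize(i["frame"][140:265,150:310,::-1],None,fx=4,fy=4))
s=env.observe();p=s["position"][:2]*1000-[542.6,66.5];print(s["position"],np.round(s["tool_rot"],3).tolist(),s["ft_force"])
print("r",np.hypot(*p),"jig ang",np.degrees(np.arctan2(p[1],p[0]))+12.26)
```

```text
[0.54364642 0.14702879 0.06587229] [[0.144, 0.99, 0.003], [0.99, -0.144, -0.0], [0.0, 0.003, -1.0]] [-0.89052637  0.05303765  0.35129421]
r 80.53559090369929 jig ang 101.51552318750342
```

View pics/s2.png

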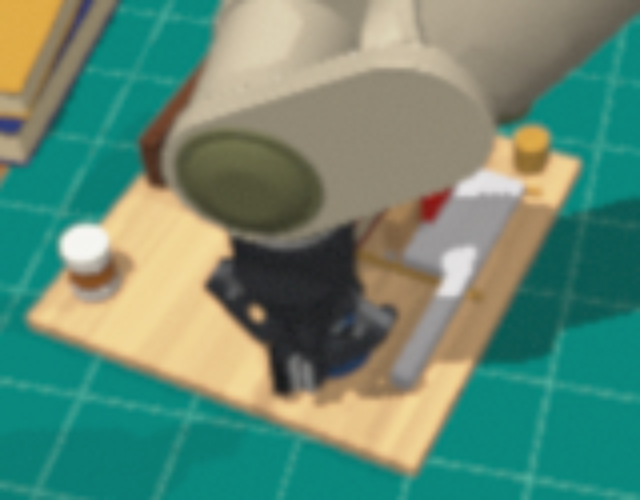

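The side crop shows the fingers at about (300,370) against the pin, and the readings show 2.4 N at radius 80.5 mm. The contact looks good, so I'll continue the sweep.

Request:
move_arm(
  motion=[
    [[0.012, 0.111, 0], [0, 0, 0.5]],
    [[0.012, 0.111, 0], [0, 0, 0.5]],
    [[0.012, 0.111, 0], [0, 0, 0.5]],
    [[0.012, 0.111, 0], [0, 0, 0.5]],
    [[0.012, 0.111, 0], [0, 0, 0.5]],
    [[0.012, 0.111, 0], [0, 0, 0.5]],
    [[0.012, 0.111, 0], [0, 0, 0.5]],
    [[0.012, 0.111, 0], [0, 0, 0.5]],
    [[0.012, 0.111, 0], [0, 0, 0.5]],
    [[0.012, 0.111, 0], [0, 0, 0.5]],
    [[0.012, 0.111, 0], [0, 0, 0.5]],
    [[0.012, 0.111, 0], [0, 0, 0.5]],
    [[0.012, 0.111, 0], [0, 0, 0.5]],
    [[0.012, 0.111, 0], [0, 0, 0.5]],
    [[0.012, 0.111, 0], [0, 0, 0.5]],
    [[0.012, 0.111, 0], [0, 0, 0.5]],
    [[0.012, 0.111, 0], [0, 0, 0.5]],
    [[0.012, 0.111, 0], [0, 0, 0.5]],
    [[0.012, 0.111, 0], [0, 0, 0.5]],
  ],
)

```text
time_s: 7.1
position: [0.6208, 0.0871, 0.0657]
tool_rot: [[0.994, 0.105, 0.003], [0.105, -0.994, 0.001], [0.003, -0.0, -1.0]]
ft_force: [0.3, 2.8, 0.2]
grip_width: 0.0001
gripper_force: 1.1
```

Run:
```python
from rig import env, viewer
import cv2,numpy as np
i=viewer.get_image("wrist");cv2.imwrite("pics/w3.png",i["frame"][:,:,::-1])
s=env.observe();p=s["position"][:2]*1000-[542.6,66.5];print(s["position"],np.round(s["tool_rot"],3).tolist(),s["ft_force"],s["q"])
print("r",np.hypot(*p),"jig ang",np.degrees(np.arctan2(p[1],p[0]))+12.26)
```

```text
[0.62102181 0.08622706 0.06568806] [[0.995, 0.101, 0.003], [0.101, -0.995, 0.0], [0.003, 0.0, -1.0]] [-0.19743095  0.38789699  0.76983269] [-2.90463123e+00  3.91945046e+01  7.55063936e+01  2.25160193e-02
  6.51154453e+01  8.12791044e+01]
r 80.8649310671499 jig ang 26.379836963755082
```

View pics/w3.png

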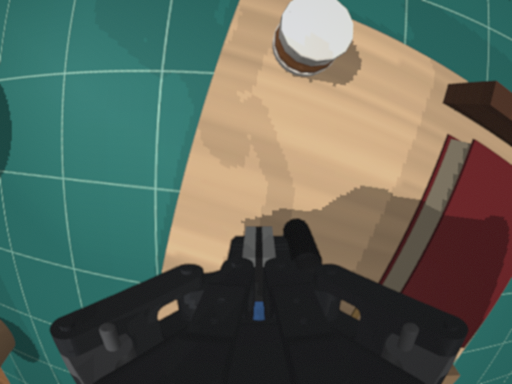

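The wrist view shows the pin at (298,235) hard against the right finger, with the cam around 10–13°. Three more steps should reach the low point. Then I'll back off and lift clear.

Request:
move_arm(
  motion=[
    [[0.012, 0.111, 0], [0, 0, 0.5]],
    [[0.012, 0.111, 0], [0, 0, 0.5]],
    [[0.012, 0.111, 0], [0, 0, 0.5]],
    [[0, 0, 0], [0, 0, 0]],
    [[0, 0, 0], [0, 0, 0]],
  ],
)

```text
time_s: 7.65
position: [0.6227, 0.0703, 0.0645]
tool_rot: [[0.995, -0.1, 0.002], [-0.1, -0.995, -0.0], [0.002, 0.0, -1.0]]
ft_force: [-0.0, 0.1, -0.1]
grip_width: -0.0001
gripper_force: 0.0
```

Request:
move_arm(
  motion=[
    [[0, -0.2, 0], [0, 0, 0]],
    [[0, -0.3, 0], [0, 0, 0]],
    [[0, 0, -0.6], [0, 0, 0]],
    [[0, 0, -0.8], [0, 0, 0]],
    [[0, 0, -0.8], [0, 0, 0]],
    [[-0.5, 0, -0.3], [0, 0, 0]],
    [[-0.7, 0, 0], [0, 0, 0]],
    [[-0.7, 0, 0], [0, 0, 0]],
    [[-0.7, 0, 0], [0, 0, 0]],
    [[-0.7, 0, 0], [0, 0, 0]],
    [[0, 0, 0], [0, 0, 0]],
    [[0, 0, 0], [0, 0, 0]],
  ],
)

```text
time_s: 8.85
position: [0.461, 0.113, 0.1889]
tool_rot: [[0.995, -0.101, 0.001], [-0.101, -0.995, 0.0], [0.001, -0.0, -1.0]]
ft_force: [0.1, 0.2, 0.5]
grip_width: -0.0
gripper_force: 0.0
```

Run:
```python
from rig import env, viewer
import cv2,numpy as np,pickle;from h import *
im=viewer.get_image("top");pickle.dump(im,open("d4.pkl","wb"));f=im["frame"]
cv2.imwrite("pics/t4.png",cv2.resize(f[100:235,175:320,::-1],None,fx=4,fy=4,interpolation=cv2.INTER_CUBIC))
s=env.observe();print(s["time_s"],s["position"],np.round(s["tool_rot"],3).tolist(),s["q"])
P=cloud(im)
m=(f.max(-1)<60)&(P[...,2]>.06)&(P[...,2]<.085)&(abs(P[...,0]-.62)<.03)&(abs(P[...,1]-.06)<.04)
print(m.sum(), P[m].mean(0) if m.any() else 0)
```

```text
8.9 [0.46168168 0.11267548 0.18870002] [[0.995, -0.101, 0.001], [-0.101, -0.995, 0.0], [0.001, -0.0, -1.0]] [-6.01108264e-01  1.76458818e+01  9.15717454e+01  3.24020428e-03
  7.07078386e+01  9.52233732e+01]
13 [0.61473938 0.04886014 0.07443861]
```

View pics/t4.png

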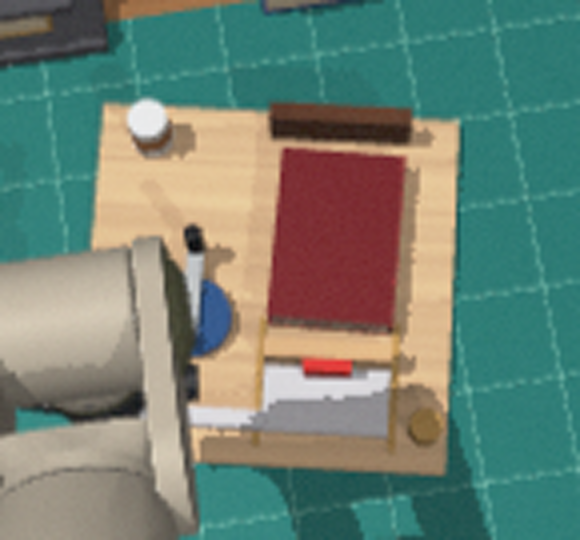

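The top crop shows the lever along jig +x, with the pin at (195,238) and the cam at about -1.4°. The slide is still back with its pad at (327,366), and the book has not moved. Next I'll go behind the pad.

Request:
move_arm(
  motion=[
    [[0, 0, 0], [0, 0, 0.8]],
    [[0.15, 0.73, 0], [0, 0, 0]],
    [[0.15, 0.73, 0], [0, 0, 0]],
    [[0.15, 0.73, 0], [0, 0, 0]],
    [[0.15, 0.73, 0], [0, 0, 0]],
    [[0, 0, 0], [0, 0, 0]],
    [[0, 0, 0.8], [0, 0, 0]],
    [[0, 0, 0.8], [0, 0, 0]],
    [[0, 0, 0.8], [0, 0, 0]],
    [[0, 0, 0], [0, 0, 0]],
    [[0, 0, 0], [0, 0, 0]],
    [[0, 0, 0], [0, 0, 0]],
  ],
)

```text
time_s: 10.1
position: [0.4604, -0.0371, 0.07]
tool_rot: [[0.977, -0.213, 0.003], [-0.213, -0.977, -0.001], [0.003, 0.0, -1.0]]
ft_force: [0.8, 0.8, -0.3]
grip_width: 0.0001
gripper_force: 0.0
```

Run:
```python
from rig import env, viewer
import cv2,numpy as np
i=viewer.get_image("wrist");cv2.imwrite("pics/w5.png",i["frame"][:,:,::-1])
s=env.observe();p=s["position"][:2]*1000-[584.5,-9.1];a=np.radians(-12.26);c,n=np.cos(a),np.sin(a)
print(s["time_s"],s["position"],np.round(s["tool_rot"],3).tolist(),"jig",[c*p[0]+n*p[1],-n*p[0]+c*p[1]])
```

```text
10.15 [ 0.46029501 -0.03715061  0.07007213] [[0.977, -0.213, 0.003], [-0.213, -0.977, -0.001], [0.004, 0.0, -1.0]] jig [np.float64(-115.41588466109398), np.float64(-53.785597278586756)]
```

View pics/w5.png

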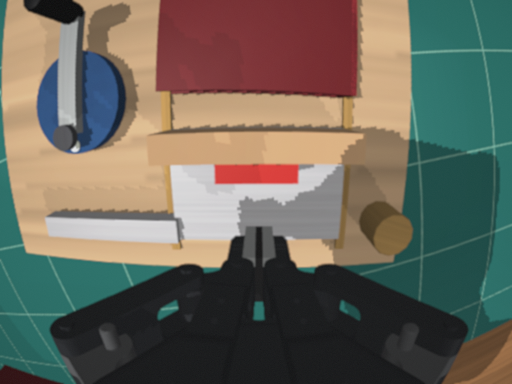

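The wrist view shows the fingertips at (258,235), square and centred behind the red pad at (257,174). The lever is pointing along jig +x at (70,70). I'll lower and push.

Request:
move_arm(
  motion=[
    [[0, 0, 0.18], [0, 0, 0]],
    [[0, 0, 0.18], [0, 0, 0]],
    [[0, 0, 0], [0, 0, 0]],
    [[0.1, -0.01, 0], [0, 0, 0]],
    [[0.1, -0.01, 0], [0, 0, 0]],
    [[0.1, -0.01, 0], [0, 0, 0]],
    [[0.1, 0, 0], [0, 0, 0]],
    [[0.1, 0, 0], [0, 0, 0]],
    [[0.06, 0, 0], [0, 0, 0]],
    [[0.06, 0, 0], [0, 0, 0]],
    [[0.06, 0, 0], [0, 0, 0]],
    [[0.06, 0, 0], [0, 0, 0]],
    [[0.06, 0, 0], [0, 0, 0]],
    [[0.06, 0, 0], [0, 0, 0]],
    [[0.06, 0, 0], [0, 0, 0]],
    [[0.06, 0, 0], [0, 0, 0]],
    [[0.06, 0, 0], [0, 0, 0]],
  ],
)

```text
time_s: 11.85
position: [0.5103, -0.0465, 0.0503]
tool_rot: [[0.977, -0.213, -0.001], [-0.213, -0.977, 0.0], [-0.001, -0.0, -1.0]]
ft_force: [-4.3, 3.1, 3.0]
grip_width: 0.0001
gripper_force: 2.3
```

Request:
move_arm(
  motion=[
    [[0.04, 0, 0], [0, 0, 0]],
    [[0.04, 0, 0], [0, 0, 0]],
    [[0.04, 0, 0], [0, 0, 0]],
    [[0, 0, 0], [0, 0, 0]],
    [[0, 0, 0], [0, 0, 0]],
  ],
)

```text
time_s: 12.35
position: [0.5164, -0.048, 0.0503]
tool_rot: [[0.977, -0.213, 0.001], [-0.213, -0.977, -0.0], [0.001, 0.0, -1.0]]
ft_force: [-1.6, 1.4, 0.3]
grip_width: -0.0001
gripper_force: 0.9
```

Request:
move_arm(
  motion=[
    [[0.03, 0, 0], [0, 0, 0]],
    [[0.03, 0, 0], [0, 0, 0]],
    [[0, 0, 0], [0, 0, 0]],
    [[0, 0, 0], [0, 0, 0]],
  ],
)

```text
time_s: 12.75
position: [0.5192, -0.0486, 0.0503]
tool_rot: [[0.977, -0.213, 0.0], [-0.213, -0.977, -0.0], [0.0, 0.0, -1.0]]
ft_force: [-1.7, 1.1, -0.3]
grip_width: 0.0004
gripper_force: 1.1
```

Request:
move_arm(
  motion=[
    [[0.03, 0, 0], [0, 0, 0]],
    [[0.03, 0, 0], [0, 0, 0]],
    [[0, 0, 0], [0, 0, 0]],
    [[0, 0, 0], [0, 0, 0]],
  ],
)

```text
time_s: 13.15
position: [0.5213, -0.049, 0.0503]
tool_rot: [[0.977, -0.213, -0.002], [-0.213, -0.977, 0.0], [-0.002, 0.0, -1.0]]
ft_force: [-6.7, 1.2, 2.7]
grip_width: 0.0
gripper_force: 3.4
```

Run:
```python
from rig import env, viewer
import cv2
print(env.observe()["ft_force"],env.observe()["position"])
i=viewer.get_image("wrist");cv2.imwrite("pics/w6.png",i["frame"][:,:,::-1])
```

```text
[-6.74890494  1.19022861  2.67421373] [ 0.52129186 -0.04904889  0.05025012]
```

View pics/w6.png

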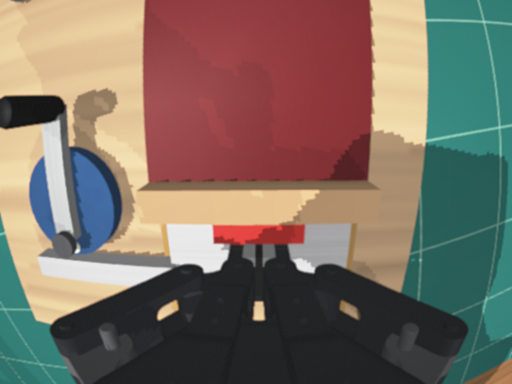

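The wrist view shows the jaw flush on the book's near edge (255,183) and the force rising to about 7 N, so the book is meeting the fence. I'll press a little further to seat it.

Request:
move_arm(
  motion=[
    [[0.03, 0, 0], [0, 0, 0]],
    [[0, 0, 0], [0, 0, 0]],
    [[0, 0, 0], [0, 0, 0]],
  ],
)

```text
time_s: 13.5
position: [0.5213, -0.049, 0.0503]
tool_rot: [[0.977, -0.213, -0.005], [-0.213, -0.977, 0.001], [-0.005, 0.0, -1.0]]
ft_force: [-13.5, 2.1, 7.8]
grip_width: -0.0001
gripper_force: 6.7
```

Request:
move_arm(
  motion=[
    [[0.03, 0, 0], [0, 0, 0]],
    [[0, 0, 0], [0, 0, 0]],
    [[0, 0, 0], [0, 0, 0]],
  ],
)

```text
time_s: 13.8
position: [0.5214, -0.049, 0.0503]
tool_rot: [[0.977, -0.212, -0.009], [-0.212, -0.977, 0.002], [-0.009, 0.0, -1.0]]
ft_force: [-20.1, 1.9, 13.7]
grip_width: -0.0003
gripper_force: 10.0
```

It has reached a hard stop with no further motion at 20 N. I'll back off, lift and check.

Request:
move_arm(
  motion=[
    [[-0.1, 0, 0], [0, 0, 0]],
    [[-0.1, 0, 0], [0, 0, 0]],
    [[-0.3, 0, 0], [0, 0, 0]],
    [[-0.3, 0, 0], [0, 0, 0]],
    [[0, 0, -0.6], [0, 0, 0]],
    [[0, 0, -0.8], [0, 0, 0]],
    [[0, 0, -0.8], [0, 0, 0]],
    [[-0.5, 0, -0.5], [0, 0, 0]],
    [[-0.6, 0.6, 0], [0, 0, 0]],
    [[-0.3, 0.7, 0], [0, 0, 0]],
    [[0, 0.8, 0], [0, 0, 0]],
    [[0, 0.8, 0], [0, 0, 0]],
    [[0, 0.8, 0], [0, 0, 0]],
    [[0, 0, 0], [0, 0, 0]],
    [[0, 0, 0], [0, 0, 0]],
  ],
)

```text
time_s: 15.3
position: [0.378, -0.2078, 0.1854]
tool_rot: [[0.977, -0.215, 0.001], [-0.215, -0.977, -0.0], [0.001, 0.0, -1.0]]
ft_force: [0.3, 0.0, -0.5]
grip_width: -0.0001
gripper_force: 0.0
```

Run:
```python
from rig import env, viewer
import cv2,numpy as np;from h import *
im=viewer.get_image("top");f=im["frame"]
cv2.imwrite("pics/t7.png",cv2.resize(f[100:235,175:320,::-1],None,fx=4,fy=4,interpolation=cv2.INTER_CUBIC))
P=cloud(im);hsv=cv2.cvtColor(f,cv2.COLOR_RGB2HSV).astype(int)
a=np.radians(-12.26);R=np.array([[np.cos(a),np.sin(a)],[-np.sin(a),np.cos(a)]])
J=(P[...,:2]*1000-[584.5,-9.1])@R.T
m=((hsv[...,0]<8)|(hsv[...,0]>170))&(hsv[...,1]>120)&(abs(P[...,2]-.044)<.006)&(abs(J[...,0]-56)<100)&(abs(J[...,1]+52)<70)
r=cv2.minAreaRect(J[m].astype(np.float32));print("book",r)
m=(f.max(-1)<60)&(P[...,2]>.066)&(P[...,2]<.085)&(abs(J[...,0]+57)<100)&(abs(J[...,1]-65)<100);print("pin",J[m].mean(0) if m.any() else 0)
print(env.observe()["ft_force"],env.observe()["time_s"])
```

```text
book ((43.76121139526367, -52.65055847167969), (173.93907165527344, 105.4231948852539), 0.6887673735618591)
pin [18.18141902 62.58534664]
[-0.68710085  0.51642204  0.28377576] 15.35
```

View pics/t7.png

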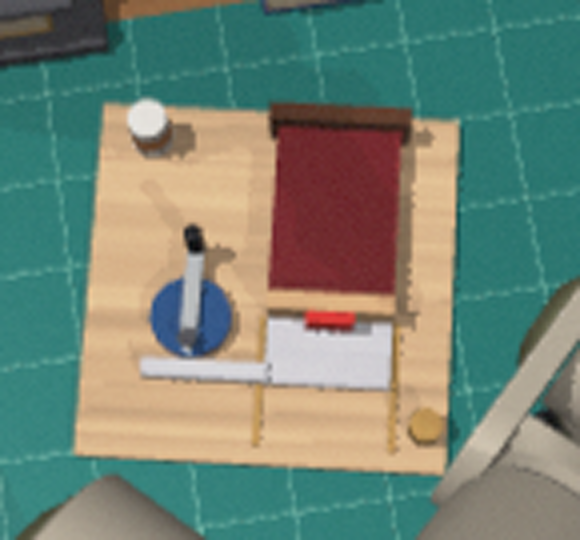

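The top crop shows the book square and flush with the fence at (340,125), within 0.7°. The jaw is tight behind it, the lever is at the low point with its pin at (195,238), and the jar and weight have not moved. The arm is clear, so I'm handing in.

```bash
python3 -c "
from rig import env
print(env.close_job())"
```

```text
the job is handed in; nothing more can be done
None
```

The job is handed in: the cam is at its low point (about -2°), and the slide then drove the book square and home against the fence, stopping hard at about 20 N; the arm finished clear at about 15 s.

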